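# Free-run check of a honing platter, then brake it over its slot and pin it

### The arm

A 6-joint arm with a two-finger parallel gripper is mounted at the origin on the work surface. World frame = base frame: x ahead of the robot, y to its left, z up, the work surface at z = 0. Lengths are in m, angles in rad, forces in N, time in s.
With the tool pointing down it reaches from about 0.375 to 0.975 m from the base axis. Payload 3.8 kg.
Tool frame: the origin (TCP) lies at the very end of the fingers, on their centre line; the grasp point (between the pads) lies 19 mm behind it; z points along the fingers, y is the direction in which the jaws open and shut (so a half turn about z gives the same grasp; the last joint's range is limited). The gripper opens to 85 mm and grips with 20 to 120 N. Pads are 22 mm wide; open, the fingers measure 114 mm over their backs; the gripper's body (76 mm by 85 mm) begins 54 mm behind the grasp point. The pads swing forward as they close: fully open they stand 13 mm farther back than shut.
Start: joints at [1.205, 0.264, 1.604, -0, 1.274, -0.037], TCP at [0.218, 0.639, 0.231] pointing down, gripper open.
Joint ranges: [-2.63, 2.63], [-0.94, 2.18], [0.31, 2.57], [-1.31, 4.45], [0, 2.66], [-2.55, 2.55]. Speed limits (rad/s): [2.57, 2.57, 3.14, 3.14, 3.14, 3.14].

### API

Orientations are given as a rotation vector (axis times angle).
In Python, from workcell import status, read_camera, camera_info, order gives the robot as it stands.
- The arm moves only by the tool move_arm, never from a script. Its argument "deltas" is a list of rows, each a list of 3 entries, a list of its own where there are three numbers: the turn, a rotation vector about the world's x, y, z as a fraction of full scale, then the shift along the world's x, y, z as a fraction of full scale, then the closure, from -1 (fully open) to 1 (shut), so that 0 is half open. A call has 1 to 20 rows; each row is the pose to reach, as a shift and turn from the pose commanded when the call began; what a row does not reach only later rows make up. Full scale, the value 1, is 0.1 m for a shift and pi/2 rad for a turn. A row lasts 1/8 s, in which the tool goes at most 62.5 mm and 10.7 degrees, less where a joint would pass 70% of its speed; a pose out of reach is approached as far as the arm can. A call with a number of a shift or a turn outside -1 to 1 is refused whole. A call with a gripper value outside its range is refused whole. The fingers move at their own pace and stop on an object; "grip_force" is the grip in N (left out, the last holds). Time passes only in rows, so rows that repeat a pose let the fingers close. It gives the time, the measured TCP pose, the force and the opening at its end, in the units of the state.
- status.read_state(): the state, without advancing time (a new reading comes with each control period).
- read_camera(name): name is "scene" or "top" or "wrist"; returns (picture, depth): 420x560x3 uint8, red, green, blue; 420x560 float32, m along the optical axis (not along the pixel's ray), 0 where there is no reading.
- camera_info(name): a dict with "K" (3x3 intrinsics, pixels), "R" (3x3) and "t" (3): a world point X has camera coordinates R X + t. Camera axes: x right, y down, z forward; pixel columns grow to the right and rows downward; lengths in m; the calibration is good to about 2 mm. A picture is of the moment at which its call begins: read the wrist's pose just before it. camera_info takes no time and is no camera call; for the wrist camera it gives the pose at the moment of the call.
- order.finish_job(): hands the job in, once; it reports no verdict.
The state is a dict: "time": time; "q": joint angles; "joint_vel": joint speeds; "joint_torque": joint torques, N m; "tool_pos": TCP position; "tcp_rot": TCP orientation; "wrist_force": force on the tool from outside, world axes, zero at the start; "torque": the same for the moment, N m; "width": opening from 0.0 (shut) to 1.0 (fully open).
Only numpy, scipy, OpenCV 4.12 (cv2) and the standard library are available. Lean on these libraries where they do the work, as an engineer would, in place of code of your own. Each camera call takes 0.05 s, during which the arm holds its last target. There are 200 camera calls.

### The job

Check that the freshly fitted honing platter runs free: set it spinning with the closed fingertips and let it run untouched for about two seconds, at least one turn every six seconds. Then slow it with a light touch on its top face so that it stands still with its hole straight above the fixed slot in the machine's base; never press on it harder than about 15 N. Only then take the collared lock pin from the wooden block, put it through the hole down into the slot until it is fully home, without ramming it, and let go.

Things in the scene. Friction and masses are not known exactly. Their poses are not given: they have to be found in the camera images.
- rotor: Upright spindle with the platter. Origin on the spin axis, 36 mm above the table, fixed height, z up; x turns along and points to the platter's hole. Very light bearing: once spun it coasts for 10 s and more, once stopped it stays. Closed fingertips pressing on the platter with 2 to 7 N can spin, brake or drag it; it slips if dragged fast, and letting go under load nudges it, so ease off first.
- face_mid (a point): Point on the spin axis, fixed 66 mm above the table, near the platter's top face. The platter, a steel disc of 95 mm radius, 14 mm thick, 2 to 4.2 kg, floats on a 2.5 N/mm spring: its face rests at an unknown height 60 to 71 mm above the table, find it by touch. It can sink 6 mm more when pressed. Touch it slowly (10 mm/s): it is heavy and knocks hard. Spindle nut: 28 mm across, top at 82 mm.
- hole_axis (a point): Point on the axis of the platter's one round hole (15 mm in diameter, right through, 70 mm from the spin axis). It turns with the platter, but is always given 36 mm above the table, below the platter, not at its face.
- slot (a point): Centre of the mouth of the fixed slot in the machine's base, under the platter, 70 mm from the spin axis, 36 mm above the table. Slot 28 mm long radially, 14 mm wide, 30 mm deep; x radially outwards, z up.
- machine: Grey honing machine, fixed. Origin on the spin axis at table height, x towards the slot. A steel lug in line with the slot stands just outside the platter's rim, 112 to 128 mm from the axis, 22 mm wide, top 59 mm above the table. Opposite the slot, 107 to 193 mm from the axis, a motor box 110 mm wide and 85 mm tall with a black cap to 104 mm.
- pin_grip (a point): Centre of the dark grip of the steel lock pin, on its axis, 72 mm above its tip, z up. 120 g, 87 mm tall, upright: shaft 12 mm in diameter, 50 mm long, its last 12 mm tapered to 5 mm; collar 26 mm across, 5 mm thick; grip 22 mm in diameter, 32 mm long. This point is 22 mm above the collar's underside, which rests on the block's top at first and on the platter when fully home.
- pin_tip (a point): Very tip (lower end) of the lock pin's shaft, on its axis.
- block: Fixed wooden block, 70 x 130 x 60 mm, origin under its centre, two 55 mm deep holes 76 mm apart along its y axis. The lock pin stands in one, its collar on the block's top; a slimmer punch without a collar (16 mm head, top 35 mm above the block) stands in the other and is not needed.
Not all that is in view belongs to the job. Of the things like the part that bears pin_grip, leave any that is pink or turquoise; of the rest the larger one is meant.

How it is judged:
By the outcome, as a careful person would: the job done as asked, in the order asked, and still so for the second after the job is handed in, with the robot touching nothing.
It also fails if it takes over 72 s, if anything falls off the work surface, if the arm or the gripper's body presses on something with over 40 N, if the wrist force passes 120 N, or if a joint passes its speed limit or range.

## Working session

There is one attempt and no reset: what is moved stays moved. The work goes in short steps, Python scripts to look and compute and a tool call to move; the robot and the scene stay as the last step left them, time stands still between calls to the robot, and variables do not carry over. Pictures are saved under pics/ and viewed, about 8 in all and at most 12, crops included, and the job is handed in when it is done.

Besides the shell and the picture viewer there is one more tool, called after "Emit:" by a JSON object that holds its "op" and its "data". move_arm: Moves the arm, as the interface text tells. Its arguments: {"type":"object","properties":{"deltas":{"type":"array","items":{"type":"array"}},"grip_force":{"type":"number"}},"required":["deltas"]}

```bash
ls; mkdir -p pics
cat > h.py <<'E'
import numpy as np,cv2
from workcell import status,read_camera,camera_info,order
def save(n,p): cv2.imwrite('pics/'+n+'.png',p[:,:,::-1])
def ray(ci,u,v,z):
    K,R,t=[np.array(ci[k]) for k in 'KRt']
    c=-R.T@t; d=R.T@np.linalg.inv(K)@np.array([u,v,1.]); return c+d*(z-c[2])/d[2]
def proj(ci,X):
    K,R,t=[np.array(ci[k]) for k in 'KRt']
    p=K@(R@np.array(X)+t); return p[:2]/p[2]
def cloud(ci,d):
    K,R,t=[np.array(ci[k]) for k in 'KRt']
    v,u=np.mgrid[:d.shape[0],:d.shape[1]]
    P=np.stack([u,v,np.ones_like(u)],-1)@np.linalg.inv(K).T*d[...,None]
    return (P-t)@R
E
python3 - <<'E'
from h import *
s=status.read_state();print(s)
for n in ['top','scene']:
    p,d=read_camera(n);save(n+'0',p);np.savez(n+'0.npz',p=p,d=d)
    ci=camera_info(n);print(n,-np.array(ci['R']).T@ci['t'])
E
```

```text
pics
{'time': 0.0, 'q': array([ 1.20507644e+00,  2.64781926e-01,  1.60541500e+00,  3.64452959e-05,
        1.27371145e+00, -3.69219273e-02]), 'joint_vel': array([-0.00036409,  0.00011347,  0.00060554, -0.00014233, -0.00065083,
        0.00060019]), 'joint_torque': array([ 1.20403594e-03, -5.15105438e+01, -3.67319298e+01,  1.53665019e-04,
        1.27489446e-02,  1.26416816e-05]), 'tool_pos': array([0.21769495, 0.6381329 , 0.22992052]), 'tcp_rot': array([-0.51408619, -3.09873901,  0.00355256]), 'wrist_force': array([ 0.48533085, -0.40997338,  0.29079254]), 'torque': array([ 0.03400978, -0.04405469, -0.03726664]), 'width': 0.9960598197914596}
top [ 0.41446938 -0.02735863  0.7349554 ]
scene [ 0.72862764 -0.385899    0.68731815]
```

View pics/top0.png

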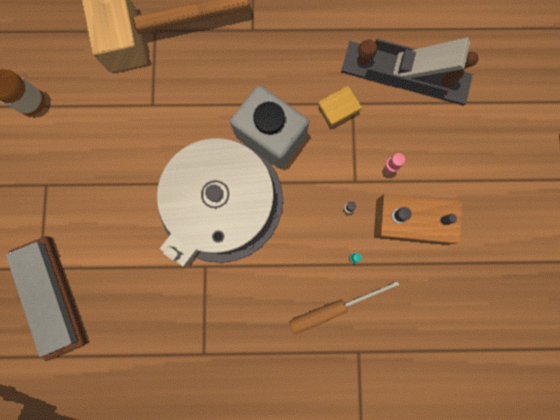

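View pics/scene0.png

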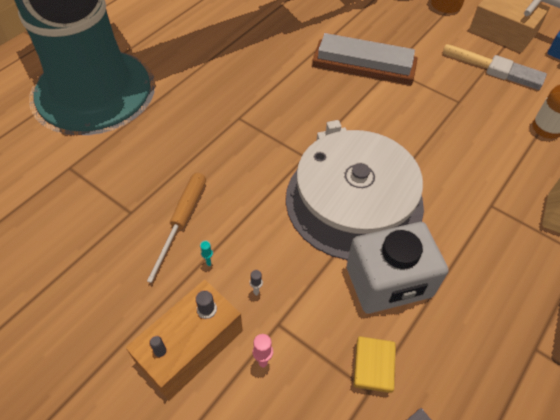

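Top view: platter nut at (214,193), its hole at (218,237), lug at (180,248), motor box at (270,125). Candidates for the pin are the collared pin in the block (402,214), the punch (449,219), a small dark loose pin (350,207), a pink one (396,162) and a turquoise one (356,258). I choose the block's collared pin at (402,214).

Run:
```python
from h import *
for n,pts in [('top',dict(nut=(214,193,.082),hole=(218,237,.066),lug=(172,252,.059),pin=(403,214,.092),punch=(449,219,.095),box=(269,118,.104),blk=(422,220,.06),small=(350,207,.03))),('scene',dict(nut=(361,172,.082),hole=(320,156,.066),pin=(205,299,.092),punch=(157,343,.095)))]:
    f=np.load(n+'0.npz');ci=camera_info(n);C=cloud(ci,f['d'])
    for k,(u,v,z) in pts.items(): print(n,k,ray(ci,u,v,z).round(4),C[v,u].round(4))
    if n=='top':
        p=f['p'];d=f['d']
        # platter face disc fit
        m=((C[...,2]>.056)&(C[...,2]<.075)); m=m.astype(np.uint8)
        m=cv2.morphologyEx(m,cv2.MORPH_OPEN,np.ones((25,25)))
        nl,lab,st,ce=cv2.connectedComponentsWithStats(m)
        for i in range(1,nl): print(st[i],ce[i],np.median(C[lab==i],0).round(4))
        # block top yellow corners
        mb=((C[...,2]>.052)&(C[...,2]<.067)).astype(np.uint8); mb[:,:330]=0; mb[:170]=0
        cs,_=cv2.findContours(mb,0,2);c=max(cs,key=cv2.contourArea);r=cv2.minAreaRect(c);print(r)
        for q in cv2.boxPoints(r): print(ray(ci,*q,.06).round(4))
        print('K',ci['K'][0][0])
p=np.load('top0.npz')['p']
a=cv2.resize(p[130:270,150:290],None,fx=4,fy=4,interpolation=2);b=cv2.resize(p[180:250,370:470],None,fx=5.6,fy=5.6)
o=np.zeros((560,560+240,3),np.uint8);o[:,:560]=a;b=cv2.resize(p[190:250,380:420],(240,360));o[:360,560:]=b;save('crop0',o)
```

```text
top nut [0.5293 0.0848 0.082 ] [0.5297 0.0851 0.08  ]
top hole [0.4595 0.0801 0.066 ] [0.4635 0.0897 0.0063]
top lug [0.4364 0.1559 0.059 ] [0.4364 0.1561 0.0584]
top pin [ 0.4906 -0.2156  0.092 ] [ 0.49   -0.2142  0.0968]
top punch [ 0.4815 -0.2868  0.095 ] [ 0.4816 -0.2872  0.094 ]
top box [ 0.6461 -0.0053  0.104 ] [ 0.6465 -0.0052  0.1029]
top blk [ 0.484 -0.256  0.06 ] [ 0.4839 -0.2555  0.0614]
top small [ 0.5112 -0.1422  0.03  ] [ 0.507  -0.1372  0.0606]
[  89    5   41   36 1306] [108.63323124  22.03598775] [0.8345 0.2733 0.0702]
[ 212  144   57   75 2813] [239.80625667 179.22218272] [0.5547 0.0445 0.0667]
[ 161  175   45   48 1883] [184.33404142 199.98194371] [0.5197 0.1352 0.0667]
((421.32684326171875, 217.80064392089844), (80.85783386230469, 42.41973876953125), 5.492323875427246)
[ 0.46   -0.1836  0.06  ]
[ 0.5304 -0.1935  0.06  ]
[ 0.5158 -0.3275  0.06  ]
[ 0.4457 -0.3158  0.06  ]
K 410.8585537546764
scene nut [0.5343 0.0826 0.082 ] [0.5347 0.0816 0.0833]
scene hole [0.4612 0.0825 0.066 ] [0.4577 0.0886 0.0578]
scene pin [ 0.4933 -0.2163  0.092 ] [ 0.4952 -0.2176  0.0966]
scene punch [ 0.4879 -0.2932  0.095 ] [ 0.4879 -0.2931  0.0949]
```

View pics/crop0.png

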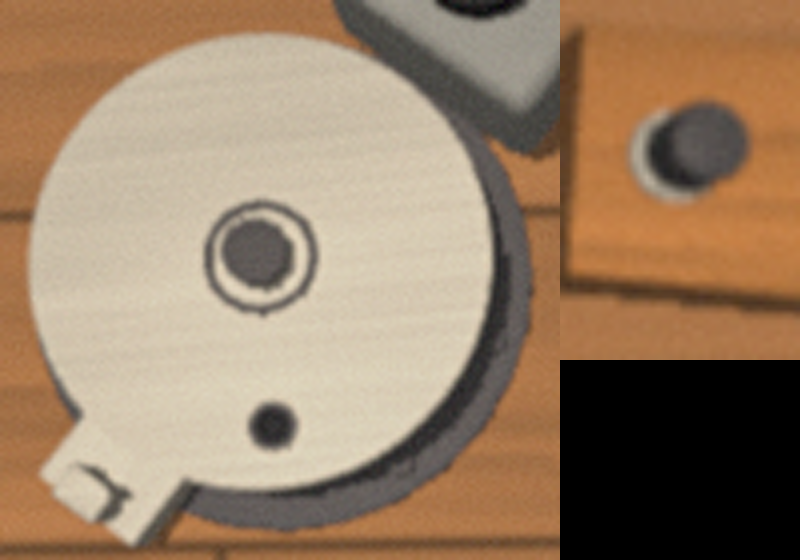

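The disc is centred at about pixel (215.3,195.3), the hole at (218,236.5), and the lug block at (171,253). The crop confirms that the chosen pin is dark-gripped with a steel collar. I'm moving above the machine with the fingers closing and the jaws turned to the tangent at the slot.

Emit:
{"op": "move_arm", "data": {"deltas": [[[0,0,-0.1],[0.25,-0.5,0.1],1],[[0,0,-0.1],[0.5,-1,0.2],1],[[0,0,-0.1],[0.5,-1,0.2],1]]}}

```text
time: 0.48
tool_pos: [0.2694, 0.5363, 0.2519]
tcp_rot: [0.76, 3.047, -0.0]
wrist_force: [-0.3, 0.3, 0.3]
width: 0.378
```

Emit:
{"op": "move_arm", "data": {"deltas": [[[0,0,-0.1],[0.25,-0.5,0],1],[[0,0,-0.1],[0.5,-1,0],1]]}}

```text
time: 0.72
tool_pos: [0.3179, 0.4385, 0.2507]
tcp_rot: [-0.991, -2.981, 0.001]
wrist_force: [0.5, -0.3, -0.9]
width: 0.004
```

Emit:
{"op": "move_arm", "data": {"deltas": [[[0,0,0],[0.25,-0.5,0],1],[[0,0,0],[0.5,-1,0],1]]}}

```text
time: 0.98
tool_pos: [0.3682, 0.3381, 0.2509]
tcp_rot: [-0.991, -2.981, -0.0]
wrist_force: [1.5, 0.3, -0.1]
width: 0.001
```

Emit:
{"op": "move_arm", "data": {"deltas": [[[0,0,0],[0.25,-0.5,0],1],[[0,0,0],[0.5,-1,0],1]]}}

```text
time: 1.23
tool_pos: [0.4184, 0.238, 0.251]
tcp_rot: [-0.991, -2.981, -0.001]
wrist_force: [-0.3, 0.2, -0.0]
width: -0.001
```

Emit:
{"op": "move_arm", "data": {"deltas": [[[0,0,0],[0.3,-0.5,0],1],[[0,0,0],[0.5,-1,0],1],[[0,0,0],[0.5,-1,0],1]]}}

```text
time: 1.6
tool_pos: [0.4691, 0.1364, 0.2509]
tcp_rot: [-1.0, -2.978, 0.001]
wrist_force: [-0.1, 0.5, -1.4]
width: -0.003
```

Run:
```python
from h import *
s=status.read_state();print(s['time'],s['tool_pos'],s['tcp_rot'],s['q'],s['width'],s['wrist_force'])
ci=camera_info('wrist');p,d=read_camera('wrist');save('w1',p);np.savez('w1.npz',p=p,d=d,**{k:ci[k] for k in 'KRt'})
print(-np.array(ci['R']).T@ci['t'],ci['K'][0][0])
for X in [(.53,.085,.082),(.4365,.156,.059),(.46,.08,.066)]:print(proj(ci,X))
ct=camera_info('top')
a=ray(ct,214.5,193.5,.082);b=ray(ct,215.25,195.3,.0667);l=ray(ct,170.75,253,.059);c=ray(ct,269,118,.104);h=ray(ct,218,236.5,.0667)
print(a,b,l,c,h)
for q in (l,a-(c-a)): v=(q-b);print(np.hypot(*v[:2]),np.degrees(np.arctan2(v[1],v[0])))
v=h-b;print(np.hypot(*v[:2]),np.degrees(np.arctan2(v[1],v[0])))
```

```text
1.6 [0.46914234 0.13638092 0.25086147] [-1.00013700e+00 -2.97799104e+00  1.00008343e-03] [ 2.32249088e-01 -1.06316592e-01  1.96545333e+00 -4.85149240e-04
  1.28291361e+00 -6.90394554e-01] -0.0025080733406742457 [-0.06570651  0.49747825 -1.43239121]
[0.41342153 0.17767078 0.39367999] 332.4300296239625
[274.1420072  269.10863913]
[274.28039305 150.92211225]
[229.17641819 215.20211173]
[0.52847188 0.08393774 0.082     ] [0.52812402 0.08527658 0.0667    ] [0.43479839 0.15790883 0.059     ] [ 0.64607693 -0.00526698  0.104     ] [0.4602658 0.0800104 0.0667   ]
0.11825868715749586 142.1075616708795
0.1465252962563142 143.15419668747518
0.06806225650497684 -175.56241460524808
```

View pics/w1.png

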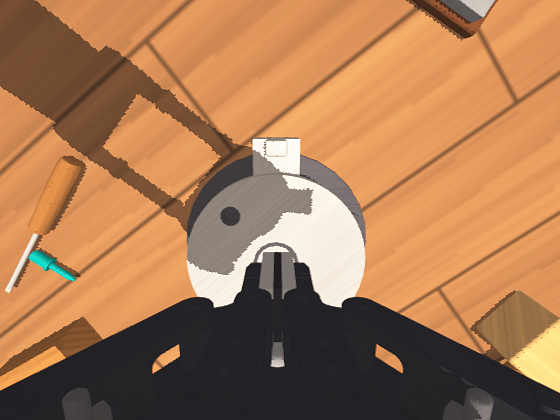

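Wrist view: hole at (230,216), lug at (276,149), disc edges at columns 187 and 365. All match the top-view estimates: axis about (0.529,0.0845), slot bearing about 142.6°, hole bearing about 184.5°. I'm descending beside the nut at r = 60 mm, bearing 60°.

Emit:
{"op": "move_arm", "data": {"deltas": [[[0,0,0],[0.45,0,-0.4],1],[[0,0,0],[0.9,0,-0.8],1],[[0,0,0],[0.9,0,-1],1]]}}

```text
time: 2.02
tool_pos: [0.5583, 0.1404, 0.1476]
tcp_rot: [-0.99, -2.978, 0.002]
wrist_force: [0.1, -0.3, -0.1]
width: 0.001
```

Emit:
{"op": "move_arm", "data": {"deltas": [[[0,0,0],[0,0,-0.4],1],[[0,0,0],[0,0,-0.65],1],[[0,0,0],[0,0,-0.73],1],[[0,0,0],[0,0,-0.73],1]]}}

```text
time: 2.52
tool_pos: [0.5574, 0.1398, 0.0784]
tcp_rot: [-0.991, -2.981, 0.0]
wrist_force: [-0.2, -0.2, 1.0]
width: 0.002
```

Emit:
{"op": "move_arm", "data": {"deltas": [[[0,0,0],[0,0,-0.012],1],[[0,0,0],[0,0,-0.024],1],[[0,0,0],[0,0,-0.036],1],[[0,0,0],[0,0,-0.048],1],[[0,0,0],[0,0,-0.06],1]]}}

```text
time: 3.15
tool_pos: [0.558, 0.1388, 0.0722]
tcp_rot: [-0.993, -2.981, -0.0]
wrist_force: [-0.1, -0.2, -0.3]
width: 0.004
```

Emit:
{"op": "move_arm", "data": {"deltas": [[[0,0,0],[0,0,-0.012],1],[[0,0,0],[0,0,-0.024],1],[[0,0,0],[0,0,-0.036],1],[[0,0,0],[0,0,-0.048],1]]}}

```text
time: 3.65
tool_pos: [0.5579, 0.1388, 0.0674]
tcp_rot: [-0.993, -2.981, 0.0]
wrist_force: [0.7, 0.3, 0.2]
width: 0.003
```

Emit:
{"op": "move_arm", "data": {"deltas": [[[0,0,0],[0,0,-0.01],1],[[0,0,0],[0,0,-0.02],1],[[0,0,0],[0,0,-0.03],1]]}}

```text
time: 4.03
tool_pos: [0.5582, 0.1388, 0.0648]
tcp_rot: [0.992, 2.98, 0.0]
wrist_force: [-1.3, -0.8, 3.8]
width: 0.002
```

Emit:
{"op": "move_arm", "data": {"deltas": [[[0,0,0],[-0.019,0.009,0.005],1],[[0,0,0],[-0.058,0.027,0.005],1],[[0,0,0],[-0.118,0.048,0.005],1],[[0,0,0],[-0.201,0.066,0.005],1],[[0,0,0],[-0.307,0.073,0.005],1],[[0,0,0],[-0.433,0.056,0.005],1],[[0,0,0],[-0.554,0.013,0.005],1],[[0,0,0],[-0.662,-0.054,0.005],1],[[0,0,0],[-0.755,-0.142,0.01],1],[[0,0,0],[-0.827,-0.247,0.02],1],[[0,0,0],[-0.875,-0.365,0.04],1],[[0,0,0],[-0.898,-0.49,0.1],1],[[0,0,0],[-0.898,-0.55,0.2],1]]}}

```text
time: 5.65
tool_pos: [0.4678, 0.0828, 0.0847]
tcp_rot: [-0.994, -2.979, 0.001]
wrist_force: [-0.3, 0.2, -0.7]
width: -0.002
```

```bash
cat >> h.py <<'E'
C0=np.array([.5285,.0848])
def hole_top(p,z=.0663):
    """bearing of the dark hole seen from the top camera, deg"""
    ci=camera_info('top');g=cv2.cvtColor(p,cv2.COLOR_RGB2GRAY)
    m=(g<75).astype(np.uint8);out=[]
    n,lab,st,ce=cv2.connectedComponentsWithStats(m)
    for i in range(1,n):
        if 20<st[i,4]<200:
            v=ray(ci,*ce[i],z)[:2]-C0;r=np.hypot(*v)
            if .060<r<.080: out.append((round(np.degrees(np.arctan2(v[1],v[0]))%360,1),round(r,4),st[i,4]))
    return out
E
python3 - <<'E'
from h import *
print('ref',hole_top(np.load('top0.npz')['p']))
for i in range(5):
    t=status.read_state()['time'];p,d=read_camera('top');print(t,hole_top(p))
save('t1',p);s=status.read_state();print(s['tool_pos'],s['wrist_force'])
E
```

```text
ref [(np.float64(183.6), np.float64(0.0675), np.int32(66))]
5.65 [(np.float64(315.1), np.float64(0.0704), np.int32(53))]
5.7 [(np.float64(320.1), np.float64(0.071), np.int32(52))]
5.75 [(np.float64(324.9), np.float64(0.071), np.int32(52))]
5.8 [(np.float64(329.7), np.float64(0.0713), np.int32(53))]
5.85 [(np.float64(334.5), np.float64(0.0714), np.int32(54))]
[0.46859616 0.08393963 0.0847835 ] [-0.85684009  0.15888437  0.17800743]
```

The platter is spinning at 97°/s, about 3.7 s per turn. I'm moving the fingertip, clear of the platter, to bearing 75° and letting the platter run.

Emit:
{"op": "move_arm", "data": {"deltas": [[[0,0,0],[0,0,0.2],1],[[0,0,0],[0.4,0.3,0.2],1],[[0,0,0],[0.78,0.594,0.2],1],[[0,0,0],[0.78,0.594,0.0],1],[[0,0,0],[0.78,0.594,-0.08],1],[[0,0,0],[0.78,0.594,-0.1],1],[[0,0,0],[0.78,0.594,-0.1],1],[[0,0,0],[0.78,0.594,-0.1],1],[[0,0,0],[0.78,0.594,-0.1],1],[[0,0,0],[0.78,0.594,-0.1],1],[[0,0,0],[0.78,0.594,-0.1],1],[[0,0,0],[0.78,0.594,-0.1],1],[[0,0,0],[0.78,0.594,-0.1],1],[[0,0,0],[0.78,0.594,-0.1],1],[[0,0,0],[0.78,0.594,-0.1],1],[[0,0,0],[0.78,0.594,-0.1],1],[[0,0,0],[0.78,0.594,-0.1],1],[[0,0,0],[0.78,0.594,-0.1],1]]}}

```text
time: 8.15
tool_pos: [0.5462, 0.1432, 0.0745]
tcp_rot: [0.993, 2.981, 0.0]
wrist_force: [0.1, -0.4, 0.9]
width: -0.003
```

```bash
sed -i 's/C0=.*/C0=np.array([.5302,.0845])/' h.py
python3 - <<'E'
from h import *
for i in range(3):
    t=status.read_state()['time'];p,d=read_camera('top');print(t,hole_top(p))
s=status.read_state();print(s['tool_pos'],s['wrist_force'])
ci=camera_info('wrist');p2,_=read_camera('wrist');save('tw',np.hstack([cv2.resize(p,(400,300)),cv2.resize(p2,(400,300))]))
E
```

```text
8.15 [(np.float64(176.0), np.float64(0.0697), np.int32(53))]
8.2 [(np.float64(180.1), np.float64(0.0696), np.int32(53))]
8.25 [(np.float64(184.1), np.float64(0.0692), np.int32(51))]
[0.54616532 0.14323801 0.07448719] [0.28966231 1.13604731 0.20840625]
```

View pics/tw.png

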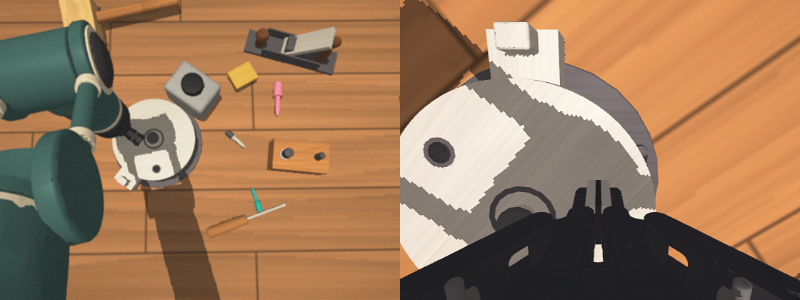

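The hole now moves at about 81°/s. The wrist view shows the hole at (438,152) on the right half and the lug at (513,37). I'm letting it run a while longer, then braking just before the slot bearing.

Emit:
{"op": "move_arm", "data": {"deltas": [[[0,0,0],[0,0,-0.01],1],[[0,0,0],[0,0,-0.02],1],[[0,0,0],[0,0,-0.03],1],[[0,0,0],[0,0,-0.04],1],[[0,0,0],[0,0,-0.04],1],[[0,0,0],[0,0,-0.04],1],[[0,0,0],[0,0,-0.04],1],[[0,0,0],[0,0,-0.04],1],[[0,0,0],[0,0,-0.04],1],[[0,0,0],[0,0,-0.04],1],[[0,0,0],[0,0,-0.04],1],[[0,0,0],[0,0,-0.04],1],[[0,0,0],[0,0,-0.04],1],[[0,0,0],[0,0,-0.04],1],[[0,0,0],[0,0,-0.04],1],[[0,0,0],[0,0,-0.04],1],[[0,0,0],[0,0,-0.04],1],[[0,0,0],[0,0,-0.04],1],[[0,0,0],[0,0,-0.04],1]]}}

```text
time: 10.72
tool_pos: [0.5461, 0.1432, 0.0705]
tcp_rot: [-0.993, -2.981, 0.0]
wrist_force: [0.9, 0.5, -0.3]
width: -0.004
```

Run:
```python
from h import *
for i in range(3):
    t=status.read_state()['time'];p,d=read_camera('top');print(t,hole_top(p))
s=status.read_state();print(s['tool_pos'],s['wrist_force'])
```

```text
10.725 [(np.float64(10.8), np.float64(0.0712), np.int32(49))]
10.775 [(np.float64(13.9), np.float64(0.0711), np.int32(51))]
10.825 [(np.float64(17.2), np.float64(0.0711), np.int32(50))]
[0.54617046 0.14323228 0.07048505] [0.27176666 0.38132496 0.5869415 ]
```

Emit:
{"op": "move_arm", "data": {"deltas": [[[0,0,0],[0,0,0],1],[[0,0,0],[0,0,0],1],[[0,0,0],[0,0,0],1],[[0,0,0],[0,0,0],1],[[0,0,0],[0,0,0],1],[[0,0,0],[0,0,0],1],[[0,0,0],[0,0,0],1],[[0,0,0],[0,0,0],1],[[0,0,0],[0,0,0],1],[[0,0,0],[0,0,-0.012],1],[[0,0,0],[0,0,-0.024],1],[[0,0,0],[0,0,-0.036],1],[[0,0,0],[0,0,-0.046],1],[[0,0,0],[0,0,-0.054],1],[[0,0,0],[0,0,-0.058],1],[[0,0,0],[0,0,-0.058],1],[[0,0,0],[0,0,-0.058],1]]}}

```text
time: 13.0
tool_pos: [0.5466, 0.1432, 0.065]
tcp_rot: [0.992, 2.98, 0.0]
wrist_force: [0.0, -0.7, 2.2]
width: 0.001
```

Run:
```python
from h import *
for i in range(2):
    t=status.read_state()['time'];p,d=read_camera('top');print(t,hole_top(p))
s=status.read_state();print(s['tool_pos'],s['wrist_force'])
ci=camera_info('wrist');p,d=read_camera('wrist');save('w2',p);np.savez('w2.npz',p=p,d=d,**{k:ci[k] for k in 'KRt'})
```

```text
13.0 [(np.float64(117.4), np.float64(0.0714), np.int32(99))]
13.05 [(np.float64(117.3), np.float64(0.0713), np.int32(97))]
[0.5464681  0.14322562 0.0649253 ] [ 0.99624428 -0.04988851  3.20520024]
```

View pics/w2.png

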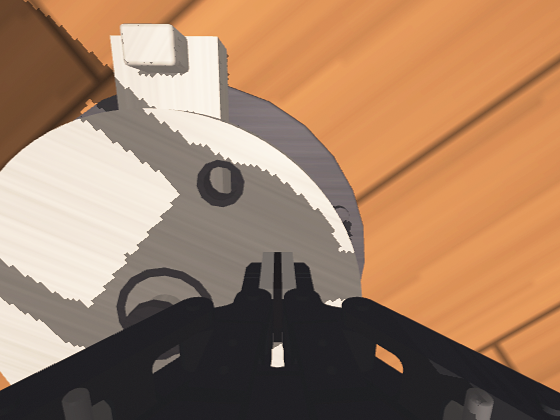

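Stopped. The wrist view shows the hole at (220,183), the lug top from (121,24) to (185,68), and the nut ring at (165,305).

Run:
```python
from h import *
f=np.load('w2.npz');ci={k:f[k] for k in 'KRt'}
B=lambda X:(np.hypot(*(X[:2]-C0)).round(4),np.degrees(np.arctan2(*(X[:2]-C0)[::-1])).round(2))
h=ray(ci,220.5,183,.065);print('hole',h,B(h))
C=cloud(ci,f['d']);P=C[15:85,95:215].reshape(-1,3)
L=P[(abs(P[:,2]-.059)<.003)];L=L[L[:,2]>.0575];print(len(L),L.min(0),L.max(0))
w=cv2.minAreaRect((L[:,:2]*1e3).astype(np.float32));print(w,B(np.array(w[0])/1e3))
f=np.load('w1.npz');ci={k:f[k] for k in 'KRt'};C=cloud(ci,f['d'])
P=C[130:165,255:300].reshape(-1,3);L=P[abs(P[:,2]-.059)<.003];w=cv2.minAreaRect((L[:,:2]*1e3).astype(np.float32));print(w,B(np.array(w[0])/1e3))
# disc edge circle fit in w1 and w2 from depth
for n in('w1','w2'):
    f=np.load(n+'.npz');ci={k:f[k] for k in 'KRt'};C=cloud(ci,f['d']);m=(abs(C[...,2]-.0655)<.003)&(np.hypot(C[...,0]-.53,C[...,1]-.0845)<.105)
    cs,_=cv2.findContours(m.astype(np.uint8),0,1);c=max(cs,key=cv2.contourArea)[:,0]
    Q=np.array([ray(ci,u,v,.066 if n=='w1' else .065)[:2] for u,v in c if 2<u<557 and v<415]);r=np.hypot(*(Q-C0).T);Q=Q[(abs(r-.095)<.005)]
    A=np.c_[2*Q,np.ones(len(Q))];s=np.linalg.lstsq(A,(Q**2).sum(1),rcond=None)[0];print(n,len(Q),s[:2],np.sqrt(s[2]+s[:2]@s[:2]))
```

```text
hole [0.49740686 0.14799181 0.065     ] (np.float64(0.0715), np.float64(117.32))
2159 [0.42326146 0.1466943  0.05751064] [0.44738386 0.17171735 0.06151672]
((435.70989990234375, 159.24383544921875), (22.11048126220703, 16.11716079711914), 52.52009201049805) (np.float64(0.1205), np.float64(141.66))
((435.44354248046875, 158.97657775878906), (21.997207641601562, 15.94359302520752), 53.00300598144531) (np.float64(0.1205), np.float64(141.83))
w1 333 [0.53013443 0.08671152] 0.09427693491561781
w2 456 [0.53023404 0.08660795] 0.09434950494601925
```

Axis in the wrist frame is about (0.5303,0.0866), the lug rectangle measures 22 x 16 mm, and the slot bearing is 142.6°. The hole is at 118.2°, so I'm dragging it +24.4°.

Emit:
{"op": "move_arm", "data": {"deltas": [[[0,0,0],[-0.01,0.003,-0.004],1],[[0,0,0],[-0.03,0.008,-0.005],1],[[0,0,0],[-0.06,0.014,-0.005],1],[[0,0,0],[-0.09,0.019,-0.005],1],[[0,0,0],[-0.121,0.022,-0.005],1],[[0,0,0],[-0.152,0.023,-0.005],1],[[0,0,0],[-0.183,0.023,-0.005],1],[[0,0,0],[-0.213,0.021,-0.005],1],[[0,0,0],[-0.238,0.018,-0.005],1],[[0,0,0],[-0.248,0.017,-0.005],1],[[0,0,0],[-0.248,0.017,-0.005],1],[[0,0,0],[-0.248,0.017,-0.005],1]]}}

```text
time: 14.65
tool_pos: [0.5214, 0.1449, 0.0642]
tcp_rot: [-0.993, -2.981, -0.0]
wrist_force: [0.3, 0.6, 4.6]
width: -0.001
```

```bash
cat >> h.py <<'E'
W0=np.array([.5303,.0866])
def hole_w(n,z):
    s=status.read_state();ci=camera_info('wrist');p,d=read_camera('wrist');save(n,p);np.savez(n+'.npz',p=p,d=d,**{k:ci[k] for k in 'KRt'})
    print(s['time'],s['tool_pos'],s['wrist_force']);C=cloud(ci,d)
    v,u=np.mgrid[:420,:560];K,R,t=[np.array(ci[k]) for k in 'KRt'];c=-R.T@t
    D=np.stack([u,v,np.ones_like(u)],-1)@np.linalg.inv(K).T@R;X=c+D*((z-c[2])/D[...,2])[...,None]
    r=np.hypot(X[...,0]-W0[0],X[...,1]-W0[1])
    m=((C[...,2]<z-.004)&(abs(r-.07)<.012)).astype(np.uint8)
    nl,lab,st,ce=cv2.connectedComponentsWithStats(m)
    for i in range(1,nl):
        if st[i,4]>60:
            a=X[int(round(ce[i][1])),int(round(ce[i][0]))][:2];b=a-W0
            print('hole',ce[i].round(1),st[i],a.round(4),'r',np.hypot(*b).round(4),'ang',np.degrees(np.arctan2(b[1],b[0])).round(2))
    L=C[(abs(C[...,2]-.059)<.002)&(abs(C[...,0]-.4355)<.022)&(abs(C[...,1]-.159)<.022)]
    w=cv2.minAreaRect((L[:,:2]*1e3).astype(np.float32));b=np.array(w[0])/1e3-W0
    print('lug',w,'ang',np.degrees(np.arctan2(b[1],b[0])).round(2))
E
python3 - <<'E'
from h import *
hole_w('w3',.065);p,_=read_camera('top');print(hole_top(p))
E
```

```text
14.65 [0.52140754 0.14493627 0.06417946] [0.31558984 0.550961   4.62319705]
hole [188.7 214.3] [174 200  31  30 678] [0.4747 0.1298] r 0.0704 ang 142.16
lug ((442.36114501953125, 153.93411254882812), (22.380184173583984, 33.09819030761719), 53.15299606323242) ang 142.56
[]
```

Allowing for the hole-wall bias, the hole sits at 142.6–142.7° against a target of 142.6°. I'm easing off slowly.

Emit:
{"op": "move_arm", "data": {"deltas": [[[0,0,0],[0,0,0.005],1],[[0,0,0],[0,0,0.01],1],[[0,0,0],[0,0,0.015],1],[[0,0,0],[0,0,0.02],1],[[0,0,0],[0,0,0.025],1],[[0,0,0],[0,0,0.032],1],[[0,0,0],[0,0,0.05],1],[[0,0,0],[0,0,0.3],1],[[0,0,0],[0,0,0.5],1],[[0,0,0],[0,0,0.5],1]]}}

```text
time: 16.0
tool_pos: [0.523, 0.1454, 0.1161]
tcp_rot: [0.991, 2.977, 0.003]
wrist_force: [1.0, -0.4, -0.1]
width: -0.003
```

Run:
```python
from h import *
hole_w('w4',.0663);p=np.load('w4.npz')['p'];print(status.read_state()['joint_vel'].round(4))
hole_w('w5',.0663)
save('w4c',cv2.resize(p[60:340,60:340],(560,560)))
```

```text
16.0 [0.52302795 0.14535134 0.11611086] [ 1.03582139 -0.35887584 -0.05052603]
hole [206.5 189. ] [195 178  24  23 414] [0.4742 0.1284] r 0.07 ang 143.29
lug ((442.2955017089844, 153.8743438720703), (22.071931838989258, 33.01438903808594), 53.41027069091797) ang 142.6
[-0.0008  0.0179  0.0275 -0.0017  0.0006  0.    ]
16.05 [0.52194122 0.14507742 0.11476637] [-0.06959432 -0.20030366 -0.74095176]
hole [207.6 190.7] [196 180  24  23 416] [0.4746 0.1287] r 0.0698 ang 142.92
lug ((442.3048400878906, 153.9595489501953), (22.029804229736328, 33.23188781738281), 53.36647033691406) ang 142.57
```

View pics/w4c.png

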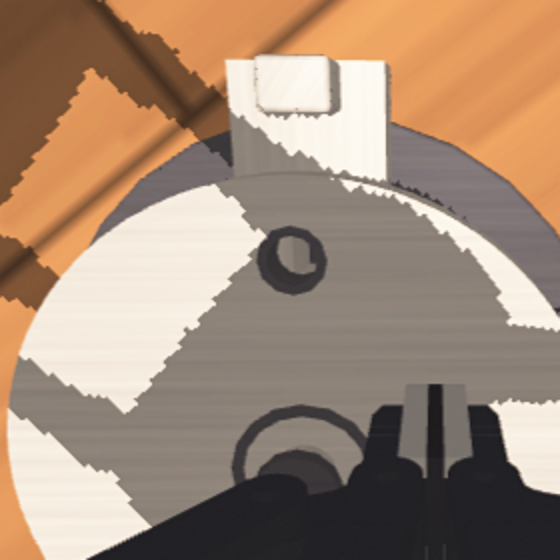

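The hole is at (292,260) in the crop, in line with the lug at (295,85). It reads 142.9°, still and aligned within about 0.5 mm. Now I'm going to the pin, opening the fingers halfway.

Emit:
{"op": "move_arm", "data": {"deltas": [[[0,0,0],[0,-0.5,0.5],0],[[0,0,0],[0,-1,0.75],0],[[0,0,0],[0,-1,0.75],0]]}}

```text
time: 16.48
tool_pos: [0.5228, 0.0421, 0.1911]
tcp_rot: [0.997, 2.975, 0.001]
wrist_force: [-0.4, 0.7, -0.5]
width: 0.499
```

Emit:
{"op": "move_arm", "data": {"deltas": [[[0,0,0],[0,-0.5,0],0],[[0,0,0],[0,-1,0],0]]}}

```text
time: 16.73
tool_pos: [0.5203, -0.0549, 0.1872]
tcp_rot: [-0.989, -2.979, -0.0]
wrist_force: [1.0, -0.5, -0.9]
width: 0.499
```

Emit:
{"op": "move_arm", "data": {"deltas": [[[0,0,0],[0,-0.5,0],0],[[0,0,0],[0,-1,0],0]]}}

```text
time: 16.98
tool_pos: [0.5204, -0.1553, 0.1869]
tcp_rot: [-0.991, -2.978, -0.001]
wrist_force: [1.0, -0.0, 0.5]
width: 0.502
```

Emit:
{"op": "move_arm", "data": {"deltas": [[[0,0,0],[0,-0.5,0],0],[[0,0,0],[0,-0.85,0],0],[[0,0,0],[0,-0.85,0],0],[[0,0,0],[0,-0.85,0],0]]}}

```text
time: 17.48
tool_pos: [0.5207, -0.2387, 0.1874]
tcp_rot: [-0.992, -2.978, -0.002]
wrist_force: [0.9, 0.4, -0.2]
width: 0.501
```

Run:
```python
from h import *
s=status.read_state();ci=camera_info('wrist');p,d=read_camera('wrist');save('w6',p);np.savez('w6.npz',p=p,d=d,**{k:ci[k] for k in 'KRt'})
print(s['time'],s['tool_pos'],s['tcp_rot'],s['width']);C=cloud(ci,d)
for X in [(.492,-.215,.097),(.486,-.289,.095)]:print(proj(ci,X))
m=(abs(C[...,2]-.0965)<.003)&(np.hypot(C[...,0]-.492,C[...,1]+.215)<.02);print(m.sum(),C[m].mean(0),C[m].min(0),C[m].max(0))
cs,_=cv2.findContours(m.astype(np.uint8),0,1);c=max(cs,key=cv2.contourArea);(u,v),r=cv2.minEnclosingCircle(c);print(u,v,r,ray(ci,u,v,.097))
m=(C[...,2]<.066)&(C[...,2]>.0625)&(np.hypot(C[...,0]-.492,C[...,1]+.215)<.025);print('collar',m.sum(),C[m].min(0),C[m].max(0))
p,d=read_camera('top');print(hole_top(p))
```

```text
17.475 [ 0.52069609 -0.23873757  0.18739097] [-9.91659915e-01 -2.97771673e+00 -1.87139567e-03] 0.5011035329232143
[281.11974543 166.08544709]
[196.00029622 219.1883291 ]
711 [ 0.49146664 -0.21695405  0.09688582] [ 0.48122175 -0.22763285  0.09362512] [ 0.50225615 -0.2066055   0.0990902 ]
278.368408203125 167.0 15.090323448181152 [ 0.49135674 -0.21693094  0.097     ]
collar 129 [ 0.4769902  -0.22938082  0.06262867] [ 0.50003768 -0.20464735  0.06599774]
[]
```

View pics/w6.png

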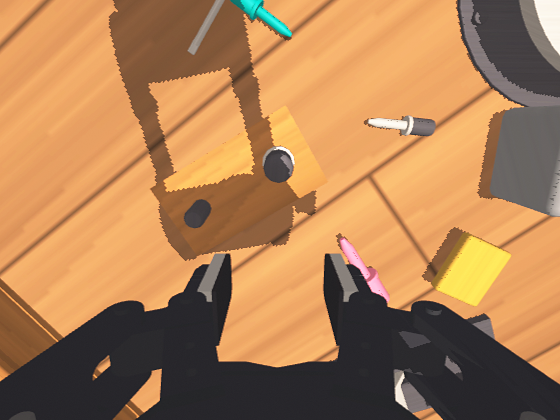

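The wrist view shows the pin's grip top at (278,167), the punch at (197,213), the small decoy at (400,125), and pink and turquoise lying apart. Pin top measures (0.4914,−0.2169,0.097) with a diameter of about 21–22 mm, which matches. I'm grasping it.

Emit:
{"op": "move_arm", "data": {"deltas": [[[0,0,0],[-0.2,0.15,-0.1],0],[[0,0,0],[-0.293,0.218,-0.4],0],[[0,0,0],[-0.293,0.218,-0.6],0],[[0,0,0],[-0.293,0.218,-0.8],0],[[0,0,0],[-0.293,0.218,-0.95],0],[[0,0,0],[-0.293,0.218,-1],0]]}}

```text
time: 18.32
tool_pos: [0.4915, -0.2172, 0.0881]
tcp_rot: [-0.991, -2.98, -0.0]
wrist_force: [0.4, 0.8, -0.0]
width: 0.499
```

Emit:
{"op": "move_arm", "data": {"deltas": [[[0,0,0],[0,0,-0.1],0],[[0,0,0],[0,0,-0.19],0],[[0,0,0],[0,0,-0.19],0],[[0,0,0],[0,0,-0.19],0]]}}

```text
time: 18.82
tool_pos: [0.4922, -0.2185, 0.0704]
tcp_rot: [0.993, 2.98, -0.0]
wrist_force: [1.5, -0.4, 0.0]
width: 0.499
```

Emit:
{"op": "move_arm", "data": {"deltas": [[[0,0,0],[0,0,0],0.3],[[0,0,0],[0,0,0],0.7],[[0,0,0],[0,0,0],1],[[0,0,0],[0,0,0],1],[[0,0,0],[0,0,0],1],[[0,0,0],[0,0,0],1]], "grip_force": 50}}

```text
time: 19.58
tool_pos: [0.4926, -0.2184, 0.0708]
tcp_rot: [0.992, 2.98, 0.0]
wrist_force: [0.7, 1.8, 5.1]
width: 0.239
```

Emit:
{"op": "move_arm", "data": {"deltas": [[[0,0,0],[0,0,0.1],1],[[0,0,0],[0,0,0.25],1],[[0,0,0],[0,0,0.5],1],[[0,0,0],[0,0,0.8],1],[[0,0,0],[0,0,1],1],[[0,0,0],[0,0,1],1]]}}

```text
time: 20.32
tool_pos: [0.4928, -0.2192, 0.1727]
tcp_rot: [0.991, 2.977, -0.002]
wrist_force: [-0.3, -0.8, -1.7]
width: 0.237
```

Emit:
{"op": "move_arm", "data": {"deltas": [[[0,0,0],[0,0.2,0],1],[[0,0,0],[-0.05,0.6,0],1],[[0,0,0],[-0.05,1,0],1]]}}

```text
time: 20.7
tool_pos: [0.485, -0.1163, 0.1684]
tcp_rot: [-0.993, -2.976, 0.0]
wrist_force: [0.2, 0.2, -1.8]
width: 0.237
```

Emit:
{"op": "move_arm", "data": {"deltas": [[[0,0,0],[-0.03,0.45,0],1],[[0,0,0],[-0.05,1,0],1]]}}

```text
time: 20.95
tool_pos: [0.4802, -0.0164, 0.1686]
tcp_rot: [-0.993, -2.977, 0.001]
wrist_force: [0.8, -0.1, -1.2]
width: 0.24
```

Emit:
{"op": "move_arm", "data": {"deltas": [[[0,0,0],[-0.03,0.45,0],1],[[0,0,0],[-0.05,0.8,0],1],[[0,0,0],[-0.05,1,0],1]]}}

```text
time: 21.32
tool_pos: [0.4747, 0.084, 0.1685]
tcp_rot: [-0.988, -2.978, 0.002]
wrist_force: [-0.1, 0.6, -1.4]
width: 0.237
```

Emit:
{"op": "move_arm", "data": {"deltas": [[[0,0,0],[-0.01,0.25,0],1],[[0,0,0],[-0.028,0.42,-0.1],1],[[0,0,0],[-0.028,0.472,-0.22],1],[[0,0,0],[-0.028,0.472,-0.22],1],[[0,0,0],[-0.028,0.472,-0.22],1],[[0,0,0],[-0.028,0.472,-0.22],1]]}}

```text
time: 22.08
tool_pos: [0.4747, 0.1284, 0.1485]
tcp_rot: [0.994, 2.98, 0.0]
wrist_force: [0.2, 0.3, -2.1]
width: 0.239
```

Run:
```python
from h import *
s=status.read_state();print(s['time'],s['tool_pos'],s['tcp_rot'],s['width'],s['wrist_force'])
ci=camera_info('wrist');p,d=read_camera('wrist');np.savez('w7.npz',p=p,d=d,**{k:ci[k] for k in 'KRt'})
q,dq=read_camera('scene');np.savez('s7.npz',p=q,d=dq)
t,_=read_camera('top')
cs=camera_info('scene')
a=proj(cs,(.475,.129,.09)).astype(int);print(a)
c=q[max(a[1]-60,0):a[1]+60,max(a[0]-60,0):a[0]+60];c=cv2.resize(c,(400,400))
o=np.zeros((400,800,3),np.uint8);o[:300,:400]=cv2.resize(p,(400,300));o[:,400:]=c;save('c7',o)
```

```text
22.075 [0.47465955 0.12838886 0.14851336] [9.93844469e-01 2.97961328e+00 2.67304574e-04] 0.23851872138787594 [ 0.1868403   0.26222714 -2.1191112 ]
[345 132]
```

View pics/c7.png

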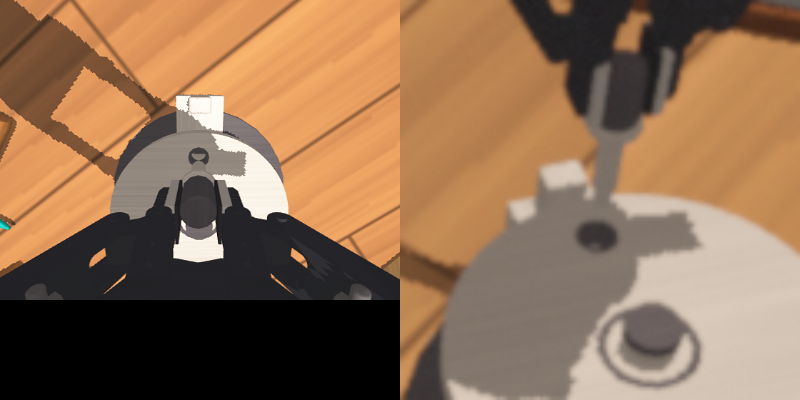

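Wrist half: the pin is between the fingers at column ~199 with the hole right ahead at (198,157). Scene half: the pin shaft stands above the platter with the hole at (597,237). Next I measure the pin axis against the hole.

Run:
```python
from h import *
f=np.load('w7.npz');ci={k:f[k] for k in 'KRt'};C=cloud(ci,f['d'])
near=np.hypot(C[...,0]-.475,C[...,1]-.129)<.03
m=near&(abs(C[...,2]-.175)<.004);print('top',m.sum())
if m.sum():
    print(C[m].mean(0),C[m].min(0),C[m].max(0))
    cs,_=cv2.findContours(m.astype(np.uint8),0,1);c=max(cs,key=cv2.contourArea);(u,v),r=cv2.minEnclosingCircle(c);print(u,v,r,ray(ci,u,v,.175))
for z in np.arange(.084,.14,.004):
    k=near&(abs(C[...,2]-z)<.002)
    if k.sum()>5: print(z.round(3),k.sum(),C[k].mean(0).round(4),np.ptp(C[k],0).round(4))
W=np.s_[195:245,255:300]
save('c8',np.hstack([cv2.resize(f['p'][190:330,220:340],(480,560),interpolation=2)]))
```

```text
top 2858
[0.47088549 0.13028426 0.17464694] [0.45356079 0.11305806 0.17100856] [0.4886711  0.15158362 0.17899526]
277.0 287.5 63.01795196533203 [0.46931711 0.13118872 0.175     ]
0.1 21 [0.4694 0.131  0.1008] [0.008  0.0105 0.0026]
0.104 41 [0.4697 0.1316 0.1041] [0.0077 0.0107 0.0039]
0.108 44 [0.4697 0.1315 0.108 ] [0.0092 0.0099 0.0038]
0.112 45 [0.4697 0.1317 0.1121] [0.007  0.0082 0.0038]
0.116 31 [0.4692 0.132  0.1159] [0.0069 0.0066 0.0039]
0.12 13 [0.4688 0.1323 0.119 ] [0.0026 0.0039 0.0026]
0.14 119 [0.4648 0.1348 0.1405] [0.0151 0.0193 0.0038]
```

View pics/c8.png

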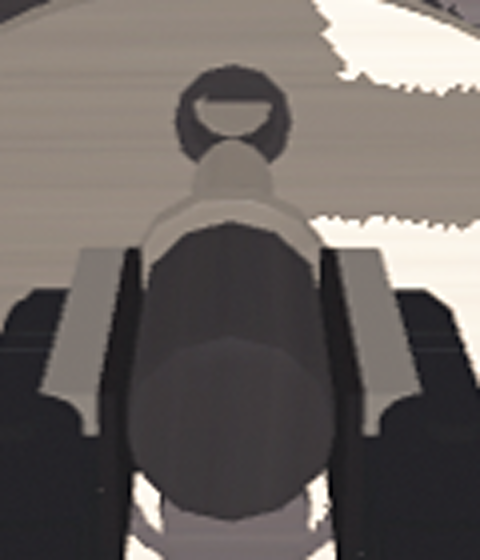

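Run:
```python
from h import *
f=np.load('w7.npz');ci={k:f[k] for k in 'KRt'};C=cloud(ci,f['d'])
u=np.array([np.cos(np.radians(142.7)),np.sin(np.radians(142.7))])
def rt(X): b=np.array(X)[:2]-W0; return 'rad %.4f tan %.4f'%(b@u,b@[-u[1],u[0]])
print('tcp',rt((.4747,.1284)))
print('griptop',rt(ray(ci,277.75,297.2,.1747)))
print('tip edge',rt(ray(ci,277.5,225,.0877)),C[226:232,277,2])
print('hole rim',rt(ray(ci,220+233/4,190+66/4,.0663)), 'sides',rt(ray(ci,220+176/4,190+120/4,.0663)),rt(ray(ci,220+291/4,190+120/4,.0663)))
for z in (.104,.108,.112):
    k=(np.hypot(C[...,0]-.475,C[...,1]-.129)<.03)&(abs(C[...,2]-z)<.002);P=(C[k][:,:2]-W0)@np.c_[u,[-u[1],u[0]]];print(z,P.max(0),P.min(0))
```

```text
tcp rad 0.0696 tan 0.0004
griptop rad 0.0711 tan 0.0012
tip edge rad 0.0726 tan 0.0012 [0.1015682  0.10353824 0.10545857 0.10821568 0.10911829 0.11072755]
hole rim rad 0.0792 tan 0.0007 sides rad 0.0693 tan 0.0107 rad 0.0694 tan -0.0096
0.104 [0.07706448 0.0068851 ] [ 0.0711186  -0.00442981]
0.108 [0.07694214 0.00679802] [ 0.07129747 -0.00492759]
0.112 [0.07688896 0.00611418] [ 0.07353901 -0.0042084 ]
```

Pin axis: radial 70.9 mm, tangential +1.1 mm. Hole: radial about 69.4 mm, tangential +0.6 mm. Slot: tangential about 0. I'm correcting by x +1.4 mm and descending in stages.

Emit:
{"op": "move_arm", "data": {"deltas": [[[0,0,0],[0.014,0,0],1],[[0,0,0],[0.014,0,-0.06],1],[[0,0,0],[0.014,0,-0.12],1],[[0,0,0],[0.014,0,-0.18],1],[[0,0,0],[0.014,0,-0.21],1],[[0,0,0],[0.014,0,-0.24],1],[[0,0,0],[0.014,0,-0.27],1],[[0,0,0],[0.014,0,-0.3],1]]}}

```text
time: 23.22
tool_pos: [0.4757, 0.129, 0.1181]
tcp_rot: [0.993, 2.98, 0.0]
wrist_force: [0.3, -0.4, -1.3]
width: 0.24
```

Emit:
{"op": "move_arm", "data": {"deltas": [[[0,0,0],[0,0,-0.03],1],[[0,0,0],[0,0,-0.06],1],[[0,0,0],[0,0,-0.09],1],[[0,0,0],[0,0,-0.12],1],[[0,0,0],[0,0,-0.15],1],[[0,0,0],[0,0,-0.175],1]]}}

```text
time: 23.98
tool_pos: [0.4756, 0.129, 0.1005]
tcp_rot: [-0.993, -2.981, 0.0]
wrist_force: [-0.1, 0.2, -1.4]
width: 0.238
```

Emit:
{"op": "move_arm", "data": {"deltas": [[[0,0,0],[0,0,-0.02],1],[[0,0,0],[0,0,-0.04],1],[[0,0,0],[0,0,-0.06],1],[[0,0,0],[0,0,-0.08],1]]}}

```text
time: 24.48
tool_pos: [0.4757, 0.1289, 0.0926]
tcp_rot: [0.993, 2.981, 0.0]
wrist_force: [0.4, 0.5, -0.7]
width: 0.243
```

Emit:
{"op": "move_arm", "data": {"deltas": [[[0,0,0],[0,0,-0.02],1],[[0,0,0],[0,0,-0.04],1],[[0,0,0],[0,0,-0.06],1],[[0,0,0],[0,0,-0.08],1],[[0,0,0],[0,0,-0.1],1],[[0,0,0],[0,0,-0.12],1]]}}

```text
time: 25.22
tool_pos: [0.4756, 0.1289, 0.0805]
tcp_rot: [-0.993, -2.981, 0.0]
wrist_force: [-0.1, 1.1, -2.1]
width: 0.242
```

Emit:
{"op": "move_arm", "data": {"deltas": [[[0,0,0],[0,0,-0.01],1],[[0,0,0],[0,0,-0.02],1],[[0,0,0],[0,0,-0.028],1]]}}

```text
time: 25.6
tool_pos: [0.4757, 0.1289, 0.0779]
tcp_rot: [0.993, 2.981, 0.0]
wrist_force: [0.3, -0.4, -2.0]
width: 0.236
```

Emit:
{"op": "move_arm", "data": {"deltas": [[[0,0,0],[0,0,-0.008],1],[[0,0,0],[0,0,-0.016],1],[[0,0,0],[0,0,-0.016],1]]}}

```text
time: 25.98
tool_pos: [0.4757, 0.129, 0.0764]
tcp_rot: [0.993, 2.981, 0.0]
wrist_force: [0.7, -0.5, -1.2]
width: 0.238
```

Emit:
{"op": "move_arm", "data": {"deltas": [[[0,0,0],[0,0,-0.007],1],[[0,0,0],[0,0,-0.014],1],[[0,0,0],[0,0,-0.014],1]]}}

```text
time: 26.35
tool_pos: [0.4758, 0.1291, 0.0751]
tcp_rot: [0.993, 2.98, 0.0]
wrist_force: [-0.8, 1.0, 3.2]
width: 0.241
```

Collar is seated: net load about 5 N on the spring. I'm easing up, opening, and lifting clear.

Emit:
{"op": "move_arm", "data": {"deltas": [[[0,0,0],[0,0,0.007],1],[[0,0,0],[0,0,0.007],0.4],[[0,0,0],[0,0,0.007],0.2],[[0,0,0],[0,0,0.007],0.0],[[0,0,0],[0,0,0.007],0.0],[[0,0,0],[0,0,0.007],0.0],[[0,0,0],[0,0,0.15],0.0],[[0,0,0],[0,0,0.4],0.0],[[0,0,0],[0,0,0.8],0.0],[[0,0,0],[0,0,1],0.0],[[0,0,0],[0,0,1],0.0]]}}

```text
time: 27.72
tool_pos: [0.4776, 0.1294, 0.178]
tcp_rot: [0.991, 2.976, 0.005]
wrist_force: [-0.1, 0.2, -0.6]
width: 0.502
```

Emit:
{"op": "move_arm", "data": {"deltas": [[[0,0,0],[0.24,-0.18,0.05],0],[[0,0,0],[0.4,-0.3,0.05],0],[[0,0,0],[0.4,-0.3,0.05],0],[[0,0,0],[0.4,-0.3,0.05],0]]}}

```text
time: 28.22
tool_pos: [0.5148, 0.0989, 0.1789]
tcp_rot: [-0.993, -2.978, 0.001]
wrist_force: [-0.4, -0.2, -0.1]
width: 0.5
```

Run:
```python
from h import *
s=status.read_state();print(s['time'],s['tool_pos'],s['width'],s['wrist_force'])
ci=camera_info('wrist');p,d=read_camera('wrist');C=cloud(ci,d);q,_=read_camera('scene')
near=np.hypot(C[...,0]-.475,C[...,1]-.129)<.02
m=near&(C[...,2]>.095);print('pin top z',np.median(C[m][:,2]),C[m].mean(0),m.sum())
m=near&(C[...,2]>.0685)&(C[...,2]<.076);print('collar top',m.sum(),np.median(C[m],0) if m.any() else '')
c=cv2.resize(q[72:192,285:405],(400,400));o=np.zeros((400,800,3),np.uint8);o[:300,:400]=cv2.resize(p,(400,300));o[:,400:]=c;save('c9',o)
```

```text
28.225 [0.51477868 0.0989104  0.17887275] 0.5004761499923688 [-0.41008558 -0.2398384  -0.116117  ]
pin top z 0.3218206010158986 [0.46619804 0.13480734 0.21727793] 1780
collar top 132 [0.46603761 0.1357945  0.07054547]
```

View pics/c9.png

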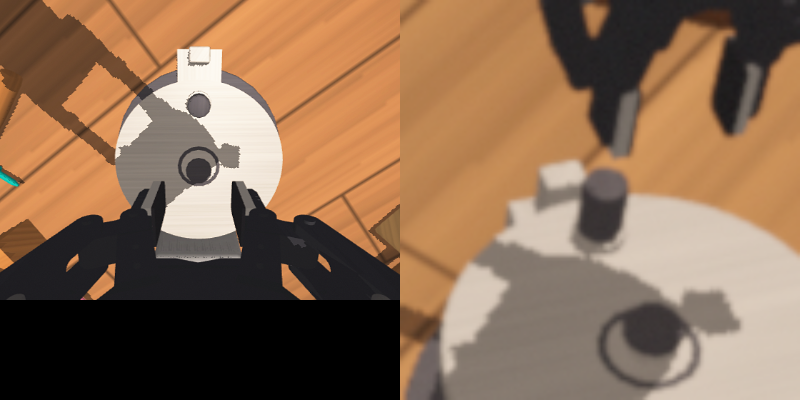

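The pin stands upright in the hole at (198,104) on the wrist half and (603,210) on the scene half. Its collar lies flat on the platter: top at 70.5 mm, expected about 71. The gripper is clear.

```bash
python3 -c "
from workcell import order;print(order.finish_job())"
```

```text
the job is handed in; nothing more can be done
None
```

The job is done and handed in at about 28 s; I never had a reading outside the limits.

- **Spin:** I set the platter turning with the closed fingertips. It ran untouched for about 7 s, slowing from 97°/s to about 65°/s at the last reading, so always faster than the required 60°/s up to then.
- **Stop and alignment:** I braked it with a light touch and dragged it slowly until the hole sat over the slot. The highest force I read was about 5 N. After letting go, the hole stood at about 142.9°, against a slot bearing of about 142.6°, roughly 0.4 mm off. The second look 0.05 s later came while the arm was still settling, and the two readings were 143.3° and 142.9°. The slot itself was never seen; its bearing comes from the lug.
- **Pin:** I took the larger, dark-gripped collared pin from the block and lowered it in stages. Net load at seating was about 5 N, after which I eased off, released it and backed away.

**Last checks:** The pin stands upright in the hole with its collar on the platter. The collar top measured 70.5 mm, where about 71 mm was expected. The gripper touches nothing, with the wrist force near zero. My automatic pin-top height reading failed because the gripper was in view, so I relied on the collar height and the picture instead.

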